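Measure a strut offcut on the bench length gauge

TASK

Set up the long offcut of slotted steel strut on the length gauge so that its length can be read: push it along the bench until it lies flat against the fence with one end tight against the fixed end stop, and slide the gauge's cursor along the fence until its plate touches the other end. Only push, gently, with the fingertips or the outside of the fingers: do not grip or lift the strut or the cursor. Leave the other things on the bench where they are.

Things in the scene. Friction and masses are not known exactly. Their poses are not given: they have to be found in the camera images.
- gauge: Length gauge fixed to the bench: aluminium fence 45 mm high and deep, rule on top, across in front of the robot, end stop at its left end. Origin: bench level, inner corner where the fence's front face (x = 0) meets the stop's working face (y = 0). x points away from the robot, square into the fence; y runs along it to the left. Fence from y = 0 to -470 mm; work lies at x < 0, y < 0.
- end_stop (a point): Middle of the end stop's working face, 36 mm in front of the fence, 25 mm above the bench; axes as the gauge. The stop is a fixed steel block 18 mm thick, 50 mm high, which sticks out 72 mm from the fence towards the robot.
- cursor: Cursor sliding along the fence, parallel to the gauge's y, axes as the gauge; about 1.5 N of friction, stays where left. Steel plate: x -72 to 0, y -6 to 0, z 3 to 46 mm. Behind it (y -50 to 0) a saddle on the fence, 54 mm high, reaching 5 mm in front of it, with a knob up to 72 mm. Origin: bench level, fence front, on the face towards the stop. Starts 300-370 mm from the stop; travel 385.
- cursor_back (a point): Middle of the outer face of the cursor's plate, the one turned away from the end stop (looks along the gauge's -y): 45 mm in front of the fence, 25 mm above the bench. Free space for closed fingers here.
- strut: Long offcut of slotted steel strut, 200 mm long, 41 wide, 41 high, 0.25-0.45 kg, on the bench between fence and robot, open side down, four slots in its top. Origin: centre of its underside; y along its length, x across, z up. Ends and sides alike. Starts clear of the fence, up to 0.35 rad out of line with it, lengthwise between end stop and cursor; slides under a few newtons.
- short_strut: Short offcut of the same strut, 80 mm long, 41 mm wide and high; one slot. A bystander. Origin: centre of its underside.
- coupling: Black plastic compression coupling standing on end, 61 mm across, 104 mm high. A bystander. Origin: centre of its underside.
- elbow: White plastic pipe elbow lying flat, about 75 x 75 mm, 49 mm high. A bystander. Origin: under its middle.
- valve: Brass ball valve with a black lever, 127 mm long with the lever, 36 mm wide, 59 mm high. A bystander. Origin: under the middle of the valve body; the lever points along its x axis.
- wrench: Steel wrench lying behind the fence, along it, about 170 mm long, 38 mm wide, 8 mm high. A bystander. Origin: under its middle.
- tin: Round tin, 68 mm across, 88 mm high. A bystander. Origin: centre of its underside.
Mind the look-alikes: they are no part of the job. What is meant by the strut is not green, and is the larger of those in its own colour.

How it is judged:
By the outcome, as a careful person would: the job done as asked, in the order asked, and still so for the second after the job is handed in, with the robot touching nothing.
It also fails if it takes over 45 s, if anything falls off the work surface, if the arm or the gripper's body presses on something with over 40 N, if the wrist force passes 120 N, or if a joint passes its speed limit or range.

ROBOT

A 6-joint arm with a two-finger parallel gripper is mounted at the origin on the work surface. World frame = base frame: x ahead of the robot, y to its left, z up, the work surface at z = 0. Lengths are in m, angles in degrees, forces in N, time in s.
With the tool pointing down it reaches from about 0.4 to 0.825 m from the base axis. Payload 7 kg.
Tool frame: the origin (TCP) lies midway between the tips of the shut fingers; the grasp point (between the pads) lies 19 mm behind it; z points along the fingers, y is the line along which they close (so a half turn about z gives the same grasp; the last joint's range is limited). The gripper opens to 88 mm and grips with 3 to 60 N. Pads are 19 mm wide; open, the fingers measure 130 mm over their backs; the gripper's body (78 mm by 193 mm) begins 47 mm behind the grasp point.
Start: joints at [-58.264, 20.546, 0.682, 0, -70.136, -16.507], TCP at [0.177, -0.651, 0.227] pointing down, gripper open.
Joint ranges: [-176.03, 176.03], [-82.01, 121.73], [-58.28, 71.71], [-173.87, 95.51], [-174.79, -0.11], [-173.66, 173.66]. Speed limits (degrees/s): [136.94, 136.94, 172.46, 180, 180, 180].

INTERFACE

Orientations are given as a 3x3 rotation matrix whose columns are the frame's x, y, z axes.
In Python, from rig import robot gives the robot as it stands. Calls block until the motion is done:
- robot.goto(position, orientation): joint-space move of the TCP to a pose.
- robot.servo_line(position, ori=None, speed=0.15): straight line of the TCP; ori=None keeps the orientation; speed is the mean speed in m/s.
- robot.movej(angles): joint-space move.
- robot.move_gripper(opening): opening from 0.0 (shut) to 1.0 (fully open); the grip force is fixed at half the most; returns when the fingers have stopped.
- robot.dwell(seconds).
- robot.ik(position, orientation): joint angles nearest the present ones, or None.
- robot.grab_frame(name): name is "scene" or "top"; returns (picture, depth): 384x512x3 uint8, red, green, blue; 384x512 float32, m along the optical axis (not along the pixel's ray), 0 where there is no reading.
- robot.camera_info(name): a dict with "vfov" (degrees; the focal length in pixels is half the picture's height over the tangent of half this angle, whatever the lens; pixels are square), "cx", "cy" (the principal point, pixels), "view" (4x4, takes a point from world to camera coordinates). Camera axes: x right, y down, z forward; pixel columns grow to the right and rows downward; lengths in m; the calibration is good to about 2 mm. A picture is of the moment at which its call begins. camera_info takes no time and is no camera call.
A pose or a line that the arm cannot do raises robot.Unreachable and nothing moves.
- robot.job_done(): hands the job in; it is judged then, once.
Readings, each from a call of its own:
- robot.read_t(): time.
- robot.read_qpos(): joint angles.
- robot.read_qvel(): joint speeds.
- robot.read_effort(): joint torques, N m.
- robot.read_position(): TCP position.
- robot.read_tcp_rot(): TCP orientation.
- robot.read_force(): force on the tool from outside, world axes, zero at the start.
- robot.read_ft_torque(): the same for the moment, N m.
- robot.read_grip_width(): opening from 0.0 (shut) to 1.0 (fully open).
- robot.read_finger_force(): force on a finger pad.
Only numpy, scipy, OpenCV 4.12 (cv2) and the standard library are available. Lean on these libraries where they do the work, as an engineer would, in place of code of your own. Each camera call takes 0.05 s, during which the arm holds its last target. There are 200 camera calls.

## Working session

There is one attempt and no reset: what is moved stays moved. The work goes in short steps, each a Python script; the robot and the scene stay as the last script left them, time stands still between calls to the robot, and variables do not carry over. Pictures are saved under pics/ and viewed, at most 10 in all, crops included, and the job is handed in when it is done.

```bash
mkdir -p pics; cat > h.py <<'E'
import numpy as np, cv2
from rig import robot
def K(n):
    i=robot.camera_info(n); f=192/np.tan(np.radians(i["vfov"])/2); return f,i["cx"],i["cy"],np.array(i["view"])
def cloud(n,d):
    f,cx,cy,V=K(n); v,u=np.mgrid[:384,:512]
    P=np.stack([(u-cx)/f*d,(v-cy)/f*d,d],-1); return (P-V[:3,3])@V[:3,:3]
def save(n,name,img): cv2.imwrite("pics/"+name,img[:,:,::-1])
E
python3 - <<'E'
from h import *
for n in("scene","top"):
    im,d=robot.grab_frame(n); np.savez(n+"0.npz",im=im,d=d); save(n,n+"0.png",cv2.resize(im,(800,600)) if n=="top" else im)
    i=robot.camera_info(n); print(n,i["vfov"],i["cx"],i["cy"],np.round(i["view"],3).tolist(), (d==0).mean())
E
```

```text
scene 47.11616993043215 253.55852469404397 189.1532106918054 [[-0.479, 0.878, 0.014, 0.192], [0.726, 0.405, -0.556, -0.324], [-0.494, -0.256, -0.831, 1.347], [0.0, 0.0, 0.0, 1.0]] 0.0040130615234375
top 57.34689850096544 253.88972309512206 189.78345460037647 [[-0.023, -1.0, 0.001, 0.017], [-0.999, 0.023, -0.039, 0.459], [0.039, -0.002, -0.999, 0.95], [0.0, 0.0, 0.0, 1.0]] 0.004124959309895833
```

View pics/top0.png

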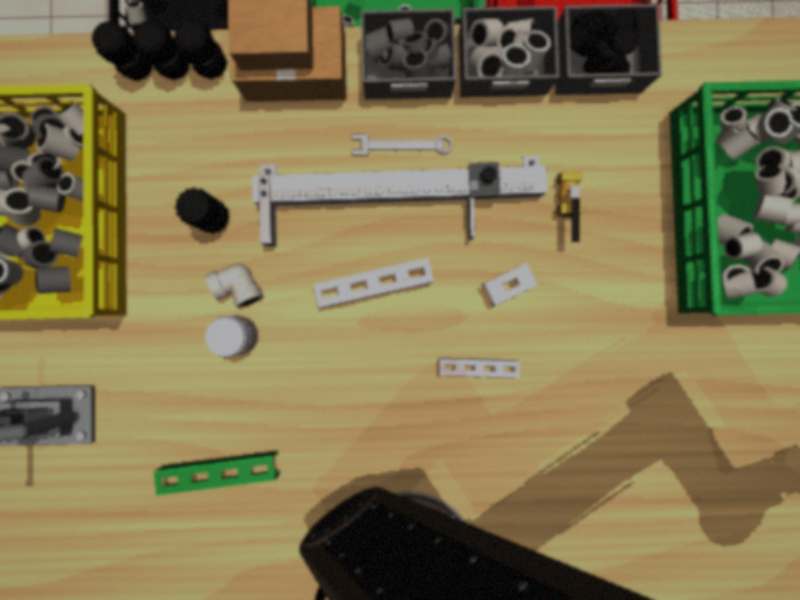

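View pics/scene0.png

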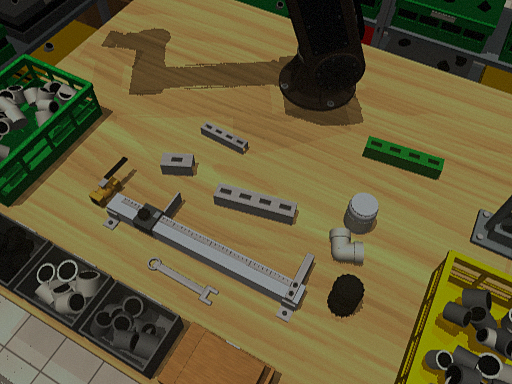

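Top view (800x600 pixels):
- **Candidates for the strut:** the grey 4-slot strut at (373,284), a smaller 4-slot look-alike at (478,368), the short 1-slot at (509,285), and a green 4-slot at (217,472). I choose the large grey one at (373,284).
- **Gauge:** the stop is at (267,210) and the cursor plate at (472,215).

Next I'll check a crop and measure.

```bash
cat >> h.py <<'E'
def rays(n,uv,z):
    f,cx,cy,V=K(n); uv=np.atleast_2d(np.asarray(uv,float)); R=V[:3,:3]; C=-R.T@V[:3,3]
    D=np.c_[(uv[:,0]-cx)/f,(uv[:,1]-cy)/f,np.ones(len(uv))]@R
    return C+D*((z-C[2])/D[:,2])[:,None]
def proj(n,P):
    f,cx,cy,V=K(n); q=np.atleast_2d(P)@V[:3,:3].T+V[:3,3]; return q[:,:2]/q[:,2:]*f+[cx,cy]
def blobs(n,im,d,z0,z1,x0=.3,x1=.85,y0=-.35,y1=.4,amin=40):
    W=cloud(n,d); hsv=cv2.cvtColor(im,cv2.COLOR_RGB2HSV)
    m=((W[...,2]>z0)&(W[...,2]<z1)&(W[...,0]>x0)&(W[...,0]<x1)&(W[...,1]>y0)&(W[...,1]<y1)&(d>0)).astype(np.uint8)
    k,l,s,c=cv2.connectedComponentsWithStats(m)
    return W,[(l==i) for i in range(1,k) if s[i,4]>=amin]
def topface(n,im,d,z=.041,uv=None,**kw):
    # grey = low saturation and bright
    hsv=cv2.cvtColor(im,cv2.COLOR_RGB2HSV); m=((hsv[...,1]<70)&(hsv[...,2]>110)).astype(np.uint8)
    cs,_=cv2.findContours(m,cv2.RETR_EXTERNAL,cv2.CHAIN_APPROX_NONE); out=[]
    for c in cs:
        if cv2.contourArea(c)<150: continue
        P=rays(n,c[:,0],z)[:,:2]; r=cv2.minAreaRect((P*1000).astype(np.float32)); out.append((c[:,0].mean(0),r))
    return out
E
python3 - <<'E'
from h import *
np.set_printoptions(precision=4,suppress=True)
D=np.load("top0.npz"); im,d=D["im"],D["d"]
crop=im[95:250,150:360]; save("",'crop0.png',cv2.resize(crop,None,fx=3.8,fy=3.8,interpolation=cv2.INTER_CUBIC))
for z0,z1 in((.03,.042),(.0425,.052),(.053,.08)):
    print(z0)
    W,B=blobs("top",im,d,z0,z1)
    for b in B:
        v,u=np.nonzero(b); P=W[b]; r=cv2.minAreaRect((P[:,:2]*1000).astype(np.float32))
        print(b.sum(),u.mean().round(),v.mean().round(),np.round(r[0],1),np.round(r[1],1),round(r[2],1),np.median(P[:,2]).round(4))
print("colour")
for c,r in topface("top",im,d): print(c,np.round(r[0],1),np.round(r[1],1),round(r[2],1))
E
```

```text
0.03
58 367.0 53.0 [ 818.4 -307.9] [74.  31.4] 61.8 0.0357
132 188.0 59.0 [814.6 179.2] [ 12.6 180. ] 3.6 0.0356
43 339.0 56.0 [ 814.6 -228.8] [ 3.  76.5] 0.2 0.0347
43 244.0 58.0 [814.3  22.6] [ 3.  70.1] 0.4 0.0346
199 363.0 120.0 [ 631.7 -293.9] [35.  73.8] 87.8 0.0352
79 138.0 139.0 [599.3 314.2] [25.4 60.9] 57.2 0.0389
45 206.0 128.0 [626.7 134.5] [ 1.6 98.8] 0.8 0.0378
557 235.0 181.0 [484.1  47.9] [ 41.2 199.7] 11.7 0.0406
266 150.0 180.0 [485.8 285.7] [73.7 72. ] 22.7 0.038
270 326.0 181.0 [ 476.1 -184.6] [40.4 81.5] 24.2 0.0407
0.0425
46 309.0 55.0 [ 813.7 -149.9] [71.9  7.7] 82.4 0.0473
52 250.0 56.0 [812.1   3.8] [106.7   4.8] 85.9 0.0482
105 184.0 57.0 [814.9 179.9] [177.    3.7] 90.0 0.0478
503 334.0 114.0 [ 652.3 -207.7] [45.3 86.1] 2.5 0.0458
2471 229.0 120.0 [614.1  62.2] [117.4 373.4] 0.6 0.046
295 147.0 183.0 [482.7 287.4] [87.7 46.8] 73.8 0.0461
0.053
707 323.0 47.0 [ 829.2 -189.4] [ 41.3 155.4] 0.3 0.0699
332 376.0 45.0 [ 829.1 -315.5] [41.1 68.7] 0.4 0.0677
484 263.0 50.0 [829.2 -20. ] [155.   41.3] 90.0 0.0694
313 186.0 54.0 [815.2 176.8] [ 32.  181.9] 9.7 0.066
[... 425 characters left out ...]
5.5] 25.4
[326.3012 181.6867] [ 474.7 -184.4] [43.7 84.4] 25.2
[238.483  180.6136] [482.8  47. ] [ 44.7 203.2] 11.6
[483.7152 155.2788] [ 528.7 -598.2] [147.3  67.9] 62.5
[222.6016 121.2326] [658.1  64. ] [132.8 381.7] 12.4
[335.0196 112.6078] [ 662.7 -212.5] [82.7 64.5] 88.7
[503.0734 120.9435] [ 626.5 -649.5] [ 63.8 133.8] 87.1
[253.8782  92.109 ] [717.2  -7.4] [170.8  35.1] 88.7
[472.551   90.5714] [ 710.4 -580.2] [36.2 50.2] 32.2
[499.8689  77.5246] [ 742.2 -655.1] [49.  56.2] 25.2
[39.9397 85.3707] [757.2 574.8] [72.8 81. ] 85.9
[326.1357  28.5075] [ 893.6 -197.3] [ 94.6 131.9] 11.9
[472.2857   5.36  ] [ 939.7 -593.7] [208.4  33. ] 88.7
[32.1579  9.9883] [952.6 587.4] [183.7  60.4] 88.7
```

View pics/crop0.png

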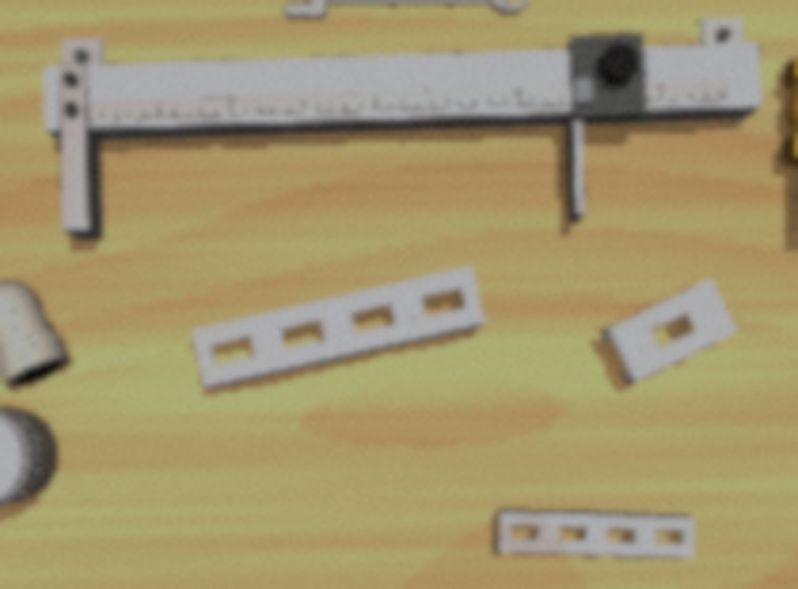

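The crop confirms a plain grey 4-slot strut of about 200 x 41 mm; its right end at crop pixel (478,295) is nearest the fence. The stop's inner face is at crop x≈95 and the cursor plate at x≈577. Next I'll fit the gauge, stop face, cursor and strut ends.

```bash
cat >> h.py <<'E'
def measure(im,d,n="top"):
    """edge fits from the height map; returns dict"""
    W,_=blobs(n,im,d,0,1); Z=W[...,2]; X=W[...,0]; Y=W[...,1]; ok=d>0
    o={}
    # fence front edge: lowest row with z>.04 per column, columns without stop/cursor
    m=ok&(Z>.0435)&(Z<.05)&(X>.6)&(X<.72)
    pts=[]
    for u in range(512):
        v=np.nonzero(m[:,u])[0]
        if len(v)>8 and len(v)<33: pts.append(W[v.max(),u,:2])
    o["front"]=np.array(pts)
    return o,W
E
python3 - <<'E'
from h import *
np.set_printoptions(precision=4,suppress=True)
D=np.load("top0.npz"); im,d=D["im"],D["d"]
o,W=measure(im,d); p=o["front"]; print(len(p))
y,x=p[:,1],p[:,0]; k=np.ones(len(p),bool)
for _ in range(6):
    a=np.polyfit(y[k],x[k],1); r=x-np.polyval(a,y); k=abs(r-np.median(r))<.002
print("front x=a*y+b",a,k.sum(),"y range",y[k].min(),y[k].max(),"pix m",.8/417)
# stop & plate: pixel rows across X .575...615
ok=d>0
for X0 in (.58,.59,.60):
    v=int(round(proj("top",[[X0,0.05,.046]])[0,1]))
    z=W[v,:,2]; u=np.nonzero((z>.035)&(z<.053)&ok[v])[0]
    g=np.split(u,np.nonzero(np.diff(u)>1)[0]+1)
    print(v,[(s[0],s[-1],rays("top",[[s[0]-.5,v],[s[-1]+.5,v]],.046)[:,:2].round(4).tolist()) for s in g])
for v in range(85,150,12): pass
b=blobs("top",im,d,.036,.043,.4,.56,-.1,.2)[1]
for q in b: r=cv2.minAreaRect((W[q][:,:2]*1000).astype(np.float32)); print(cv2.boxPoints(r),r)
b=blobs("top",im,d,.0525,.06,.6,.7,-.2,-.1)[1]
for q in b: r=cv2.minAreaRect((W[q][:,:2]*1000).astype(np.float32)); print(r)
# depth reading of bystanders
E
```

```text
172
front x=a*y+b [-0.0101  0.6291] 144 y range -0.24925208217664027 0.2425250888921499 pix m 0.0019184652278177458
144 [(np.int64(73), np.int64(73), [[0.5893, 0.4821], [0.5893, 0.4795]]), (np.int64(134), np.int64(138), [[0.5856, 0.3214], [0.5853, 0.3083]]), (np.int64(140), np.int64(140), [[0.5853, 0.3056], [0.5852, 0.303]]), (np.int64(166), np.int64(173), [[0.5837, 0.2371], [0.5832, 0.216]]), (np.int64(301), np.int64(302), [[0.5755, -0.1188], [0.5754, -0.1241]]), (np.int64(437), np.int64(437), [[0.5673, -0.4777], [0.5672, -0.4804]]), (np.int64(439), np.int64(439), [[0.5672, -0.483], [0.5671, -0.4857]])]
140 [(np.int64(72), np.int64(72), [[0.6, 0.4847], [0.5999, 0.4821]]), (np.int64(138), np.int64(142), [[0.596, 0.3108], [0.5957, 0.2976]]), (np.int64(166), np.int64(173), [[0.5943, 0.237], [0.5938, 0.2159]]), (np.int64(300), np.int64(302), [[0.5862, -0.1165], [0.586, -0.1244]]), (np.int64(439), np.int64(439), [[0.5778, -0.4835], [0.5777, -0.4861]])]
136 [(np.int64(25), np.int64(25), [[0.6135, 0.6086], [0.6134, 0.606]]), (np.int64(72), np.int64(73), [[0.6106, 0.4847], [0.6105, 0.4794]]), (np.int64(139), np.int64(143), [[0.6066, 0.308], [0.6063, 0.2948]]), (np.int64(167), np.int64(173), [[0.6049, 0.2342], [0.6045, 0.2157]]), (np.int64(300), np.int64(302), [[0.5968, -0.1168], [0.5966, -0.1247]]), (np.int64(437), np.int64(437), [[0.5885, -0.4787], [0.5885, -0.4813]]), (np.int64(482), np.int64(482), [[0.5858, -0.5976], [0.5857, -0.6002]])]
[[443.8676 141.5694]
 [483.9752 -54.0817]
 [524.3791 -45.799 ]
 [484.2715 149.852 ]] ((484.12335205078125, 47.885154724121094), (41.244117736816406, 199.71963500976562), 11.58486557006836)
((653.6553344726562, -143.3477783203125), (50.4161491394043, 55.665374755859375), 89.93962097167969)
```

```bash
cat >> h.py <<'E'
G=np.array([-.0101,1,0]); G/=np.linalg.norm(G); N=np.array([G[1],-G[0],0])   # along fence (left), into fence
O=np.array([.629-.0101*.216,.216,0])                                          # gauge corner estimate
def w(x,y,z): return O+N*x+G*y+[0,0,z]
def ori(yax):
    z=np.array([0,0,-1.]); best=None
    for s in(1,-1):
        y=s*yax; R=np.c_[np.cross(y,z),y,z]; q=robot.ik(w(-.1,-.15,.12),R)
        if q is not None and (best is None or abs(q[5])<best[0]): best=(abs(q[5]),R)
    return best[1]
def push(dirn,dist,fmax,speed=.03,step=.002):
    f0=np.array(robot.read_force()); p=np.array(robot.read_position()); log=[]
    for i in range(int(dist/step)):
        p=p+dirn*step; robot.servo_line(p,speed=speed)
        f=-(np.array(robot.read_force())-f0)@dirn; log.append(round(float(f),1))
        if f>fmax: break
    return log
E
python3 - <<'E'
from h import *
R=ori(G); t=robot.read_t(); print(t)
robot.goto([.42,.05,.16],R); print(robot.read_t())
robot.servo_line([.42,.05,.018],speed=.1); print(robot.read_t(),robot.read_position(),robot.read_force())
f0=np.array(robot.read_force())
e=w(-.075,0,0); x=e[0]+.0016
robot.servo_line([x,.05,.018],speed=.06); print(robot.read_t(),robot.read_position(),np.array(robot.read_force())-f0)
im,d=robot.grab_frame("top"); np.savez("t1.npz",im=im,d=d); save("","t1.png",cv2.resize(im[85:240,130:370],None,fx=3.3,fy=3.3))
E
```

```text
0.1
2.7333
4.3 [0.42034488 0.05020517 0.01841756] [ 0.27523016 -0.18283716  0.74879542]
6.675 [0.5533655  0.05004315 0.01807039] [-1.31490424  0.13160486 -0.86041466]
```

View pics/t1.png

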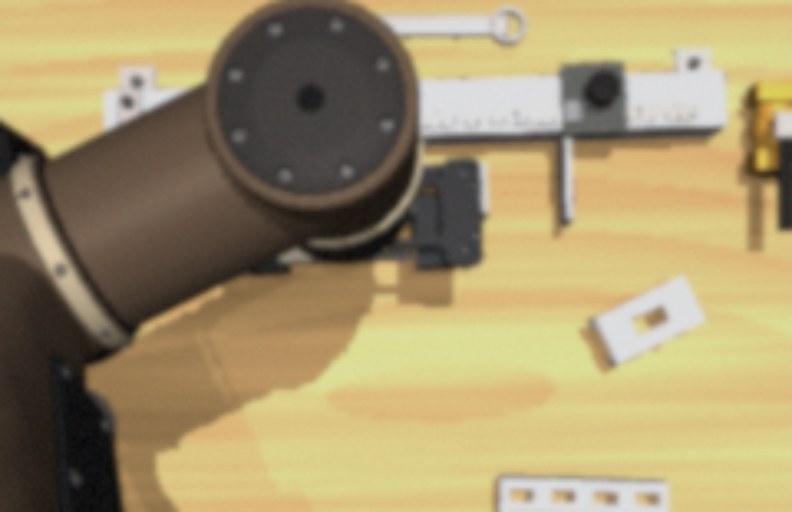

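The strut has been squared up by the two fingers. Its right end shows at (486,187), clear of the cursor plate at (563,180). I'll keep pushing gently to the fence.

```bash
python3 - <<'E'
from h import *
p=np.array(robot.read_position()); print(robot.read_t())
robot.servo_line(p+N*.012,speed=.06)
print(push(N,.03,10),robot.read_position(),robot.read_t())
p=np.array(robot.read_position()); robot.servo_line(p-N*.03,speed=.15); p=p-N*.03
robot.servo_line([p[0],p[1],.13],speed=.2)
robot.move_gripper(0.0); R=ori(N)
robot.goto(w(-.2,-.3,.15),R)   # clear of view
im,d=robot.grab_frame("top"); np.savez("t2.npz",im=im,d=d); save("","t2.png",cv2.resize(im[85:240,130:370],None,fx=3.3,fy=3.3)); print(robot.read_t())
W,B=blobs("top",im,d,.036,.0425,.5,.62,-.1,.22)
for q in B: r=cv2.minAreaRect((W[q][:,:2]*1000).astype(np.float32)); print(r)
E
```

```text
6.725
[1.0, 3.2, 1.7, 1.2, 3.7, 10.4] [0.57610457 0.05014977 0.01785554] 8.575
12.375
((602.5580444335938, 43.24736785888672), (34.81861114501953, 197.86538696289062), 0.03112202323973179)
```

View pics/t2.png

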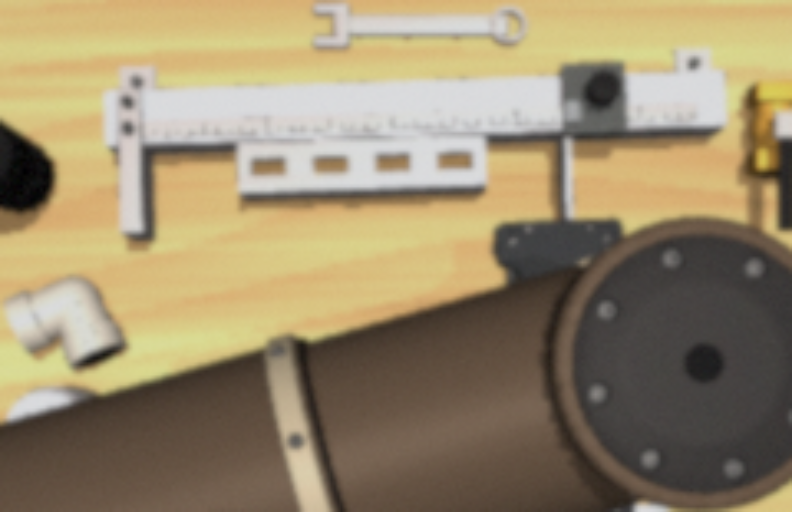

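The strut is against the fence, spanning (238..486, 140..195), with a clear gap to the cursor plate at (566,180). Next I'll push its right end towards the stop.

```bash
python3 - <<'E'
from h import *
R=ori(N); print(robot.read_t())
robot.goto(w(-.022,-.296,.13),R)
robot.servo_line(w(-.022,-.296,.018),speed=.12)
f0=np.array(robot.read_force())
robot.servo_line(w(-.022,-.225,.018),speed=.07); print(robot.read_t(),robot.read_position(),np.array(robot.read_force())-f0)
print(push(G,.03,9),robot.read_position(),robot.read_t())
im,d=robot.grab_frame("scene"); np.savez("s3.npz",im=im,d=d); save("","s3.png",cv2.resize(im[170:330,100:330],None,fx=3.4,fy=3.4))
E
```

```text
12.375
15.375 [ 0.60683675 -0.00904924  0.01763501] [0.20428091 0.86536294 0.17285708]
[2.0, 2.6, 1.0, 1.3, 1.8, 2.0, 2.2, 0.8, 8.2, 16.7] [0.60588671 0.00824385 0.01762382] 17.875
```

View pics/s3.png

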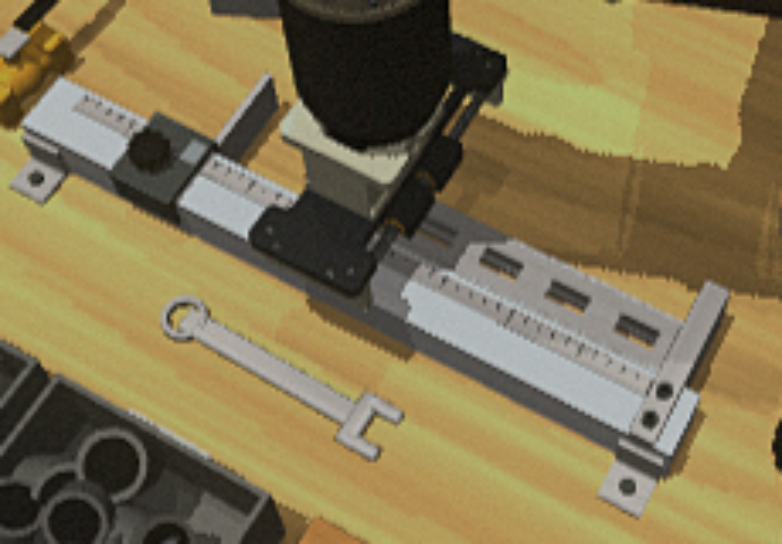

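The strut's left end is tight on the stop at (675,330), with force rising to 17 N. I'll do one squaring push at mid-length, then the cursor.

```bash
python3 - <<'E'
from h import *
R=np.array(robot.read_tcp_rot()); p=np.array(robot.read_position())-G*.012
robot.servo_line(p,speed=.1); robot.servo_line([p[0],p[1],.1],speed=.2)
robot.goto(w(-.085,-.11,.1),R); robot.servo_line(w(-.085,-.11,.018),speed=.15)
robot.servo_line(w(-.071,-.11,.018),speed=.1)
print(push(N,.025,7),robot.read_position(),robot.read_t())
p=np.array(robot.read_position())-N*.02
robot.servo_line(p,speed=.15); robot.servo_line([p[0],p[1],.12],speed=.2)
robot.goto(w(-.045,-.369,.12),R); robot.servo_line(w(-.045,-.369,.021),speed=.12)
f0=np.array(robot.read_force()); print(robot.read_t(),robot.read_position())
robot.servo_line(w(-.045,-.236,.021),speed=.07); print(robot.read_t(),np.array(robot.read_force())-f0)
E
```

```text
[-0.4, -1.0, -1.0, -0.1, 0.4, 0.9, 7.3] [0.57011158 0.10540758 0.01864567] 22.0917
25.0333 [ 0.58620061 -0.15324752  0.0216964 ]
27.0833 [ 0.54744817 -0.46330122 -0.81313304]
```

```bash
python3 - <<'E'
from h import *
print(push(G,.034,6,step=.0015),robot.read_position(),robot.read_t())
p=np.array(robot.read_position())-G*.02
robot.servo_line(p,speed=.1); robot.servo_line([p[0],p[1],.12],speed=.2)
robot.goto(w(-.2,-.42,.2),np.array(robot.read_tcp_rot()))
im,d=robot.grab_frame("top"); np.savez("t4.npz",im=im,d=d)
im2,_=robot.grab_frame("scene"); print(robot.read_t())
a=cv2.resize(im[85:200,130:320],(790,478)); save("","t4.png",a)
save("","s4.png",cv2.resize(im2[170:330,100:330],None,fx=3.4,fy=3.4,interpolation=cv2.INTER_CUBIC))
E
```

```text
[0.4, 1.2, 0.0, 0.4, 1.2, 0.2, 0.5, -0.6, -0.1, 0.2, -0.1, 0.3, 0.2, -0.5, 3.6, 11.8] [0.58375617 0.00174051 0.0208281 ] 31.0833
33.2
```

View pics/t4.png

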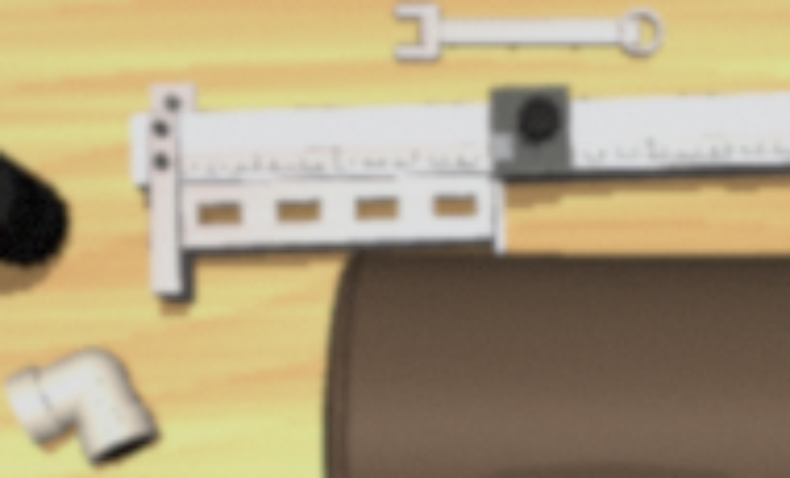

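View pics/s4.png

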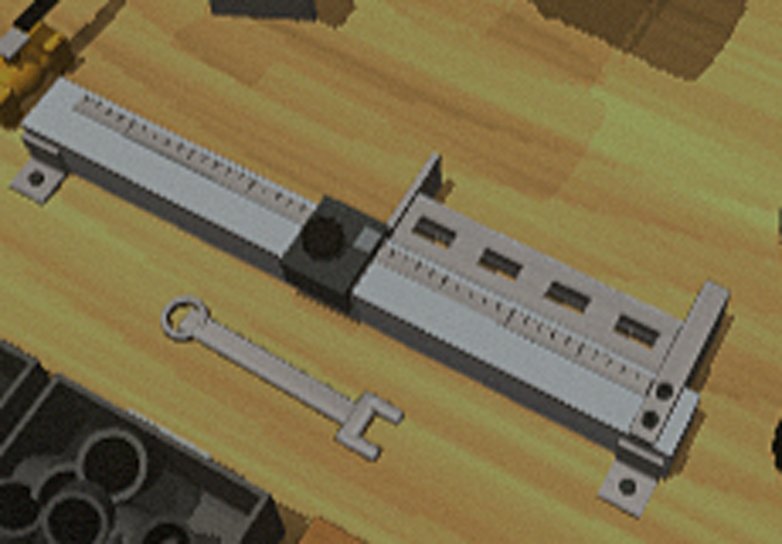

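Both views show the strut flat on the fence and tight to the stop, at top (183,215) and scene (680,330). The cursor plate touches the other end, at top (500,215) and scene (410,205). The robot is clear, so I'm handing in.

```bash
python3 -c "
from rig import robot
print(robot.job_done())"
```

```text
the job is handed in; nothing more can be done
None
```

The job is handed in at about 33 s of the 45 s: the strut lies flat against the fence and tight on the end stop, the cursor plate touches its other end, and nothing else was moved as far as the final pictures show.

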